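# Draw out the plate warmer's wide tray with the tray hook

### The arm

A 7-joint arm with a two-finger parallel gripper is mounted at the origin on the work surface. World frame = base frame: x ahead of the robot, y to its left, z up, the work surface at z = 0. Lengths are in m, angles in degrees, forces in N, time in s.
With the tool pointing down it reaches from about 0.425 to 0.875 m from the base axis. Payload 4.7 kg.
Tool frame: the origin (TCP) lies midway between the tips of the shut fingers; the grasp point (between the pads) lies 19 mm behind it; y points along the fingers, x is the direction in which the jaws open and shut, and the axes are right-handed (so a half turn about y gives the same grasp; the last joint's range is limited). The gripper opens to 87 mm and grips with 3 to 60 N. Pads are 19 mm wide; open, the fingers measure 117 mm over their backs; the gripper's body (75 mm by 190 mm) begins 51 mm behind the grasp point.
Start: joints at [67.615, 18.392, -4.016, 83.108, 1.295, 78.541, -3.26], TCP at [0.256, -0.597, 0.223] pointing down, gripper open.
Joint ranges: [-163.93, 163.93], [-17.29, 119.83], [-79.2, 71.16], [3.27, 140.29], [-89.18, 269.18], [5.43, 117.66], [-154.24, 154.24]. Speed limits (degrees/s): [147.25, 147.25, 180, 180, 180, 180, 180].

### API

Orientations are given as [roll, pitch, yaw] about the fixed x, y, z axes, in that order (R = Rz(yaw) Ry(pitch) Rx(roll)).
In Python, from cell import env, vision gives the robot as it stands.
- The arm moves only by the tool play_rows, never from a script. Its argument "moves" is a list that holds one entry, the list of rows, each a list of 7 numbers: the turn, a rotation vector about the tool's x, y, z in rad, then the shift along the tool's x, y, z in m, then the opening, from 0 (shut) to 1 (fully open). In form: [[[wx, wy, wz, tx, ty, tz, grip], ...]]. A call has 1 to 10 rows; each row shifts and turns the pose as measured when the row begins, along the tool's axes as they then stand; what a row does not reach is not made up. A row lasts 1/10 s, in which the tool goes at most 50 mm and 8.59 degrees, less where a joint would pass 70% of its speed; a pose out of reach is approached as far as the arm can. A call is refused whole if a number of a shift passes 0.05 or a number of a turn 0.15, either way. A call with a gripper value outside its range is refused whole. The fingers move at their own pace and stop on an object; "newtons" is the grip in N (left out, the last holds). Time passes only in rows, so rows that do not move let the fingers close. It gives the time, the measured TCP pose, the force and the opening at its end, in the units of the state.
- env.get_obs(): the state, without advancing time (a new reading comes with each control period).
- vision.read_camera(name): name is "scene" or "top" or "wrist"; returns (picture, depth): 384x512x3 uint8, red, green, blue; 384x512 float32, m along the optical axis (not along the pixel's ray), 0 where there is no reading.
- vision.camera_params(name): a dict with "camera_matrix" (3x3 intrinsics, pixels), "rvec" (rotation vector, rad) and "tvec" (3), from world to camera coordinates, as OpenCV has them. Camera axes: x right, y down, z forward; pixel columns grow to the right and rows downward; lengths in m; the calibration is good to about 2 mm. The wrist camera is an equidistant fisheye: a pixel r from the principal point sees the ray r / f radians off the axis. A picture is of the moment at which its call begins: read the wrist's pose just before it. camera_params takes no time and is no camera call; for the wrist camera it gives the pose at the moment of the call.
- env.sign_off(): hands the job in, once; it reports no verdict.
Trained networks look in the newest picture that a camera, given by its name, has taken for a name from the list of things; names that differ only in an ending like _2 or _b are one class to them, and where a whole thing is asked for, a point or a joint stands for the part that bears it (a point fixed in the world has none). Each returns a list of dicts, best first, with "score" (0 to 1); they miss things now and then, are a little off and sometimes report something else, mostly with a low value. They report only what shows in the picture. A call takes as long as a camera call. They do not tell look-alikes from the thing itself.
- vision.look_for(camera, thing): "location" ([column, row] in pixels, amid what is visible of it).
- vision.trace(camera, thing): "region" (384x512 bool, what is visible of it) and "location" ([column, row] in pixels, amid what is visible of it).
The state is a dict: "time_s": time; "qpos": joint angles; "joint_velocities": joint speeds; "effort": joint torques, N m; "tool_pos": TCP position; "tool_rot": TCP orientation; "force": force on the tool from outside, world axes, zero at the start; "wrist_torque": the same for the moment, N m; "grip_width": finger opening in m.
Only numpy, scipy, OpenCV 4.12 (cv2) and the standard library are available. Lean on these libraries where they do the work, as an engineer would, in place of code of your own. Each camera call takes 0.05 s, during which the arm holds its last target. There are 200 camera calls.

### The job

Take the tray hook from its black mat, drop its prong into the finger hole of the wide tray (the wider of the two plate warmers) and with it pull that tray out to its stop; the gripper itself must not touch the tray. Then put the hook gently back on its mat and let go. Leave the narrow tray shut and everything else where it stands.

Things in the scene. Friction and masses are not known exactly. Their poses are not given: they have to be found in the camera images.
- wide_warmer: The wider plate warmer: white box, 170 deep (x) x 180 wide (y) x 90 mm high, fixed to the bench. Origin: centre of its underside. Its front, where the tray comes out, faces its own -x. There are two warmers alike but for width; which stands left or right varies.
- wide_tray (a joint): How far the wide tray is drawn out of its warmer, in m: 0 shut, 0.10 at the end stop. It slides straight along the warmer's own -x, with about 2.5 N of friction, and stays where it is left. It may start up to 12 mm open.
- wide_hole (a point): Centre of the round 30 mm through hole in the wide tray's tab, at the tab's upper face, 48 mm above the bench; moves with the tray. x points into the warmer, z up. The tab is a level aluminium plate 5 mm thick, 54 mm wide. From this point it is 21 mm to the tab's free edge and 23 mm to the tray's upright front plate (140 mm wide, 26 to 68 mm above the bench).
- narrow_warmer: The narrower plate warmer: 170 deep x 115 wide x 90 mm high, otherwise the same, with a 70 mm wide tray and an equal tab and hole. Origin: centre of its underside; front faces its own -x. Fixed.
- narrow_tray (a joint): How far the narrow tray is drawn out, in m; starts shut at 0 and is to stay shut.
- mat: Black rubber mat, 240 (x) x 140 (y) x 3 mm thick, fixed on the bench to the left or right of the work. Origin: centre of its underside.
- hook: Tray hook, about 160 g, standing on its handle's underside on the mat, its +x roughly away from the robot (within 40 degrees). Straight white handle 100 (x) x 22 (y) x 30 mm (z); origin: centre of the handle's underside. From its front end a 10 mm steel bar rises, runs level 40 to 50 mm above the underside, and at x = 95 mm turns down as the prong, which ends 4 mm above the underside's level.
- hook_tip (a point): Lower end of the hook's prong: 95 mm ahead of the hook's origin along its x, 4 mm above it.
- tip_box: Bystander: pipette tip box, 120 x 82 x 64 mm, blue with clear lid, loose, on the side where the mat is not. Origin: centre of its underside.
- dishes: Bystander: stack of five dishes, 88 mm across, 65 mm high, loose. Origin: centre of its underside.
- tube_rack: Bystander: white rack with nine capped tubes, 112 x 112 x 109 mm, loose. Origin: centre of its underside.
Things that resemble listed ones, but are neither listed nor needed, are in the scene too. What is shaped like the narrow_warmer but brown or purple is not meant.

How it is judged (in metres and radians):
On the way, in this order (a step that is already met when the one before it is completed fails the run):
1. the hook's prong is down in the wide tray's finger hole (horizontal distance between hook_tip and wide_hole below 0.015 m and z of hook_tip in the frame of wide_hole below -0.004 m), for 0.1 s.
2. the wide tray is pulled out to within 10 mm of its stop, the prong still in its hole (value of joint wide_tray above 0.09 m and horizontal distance between hook_tip and wide_hole below 0.02 m and z of hook_tip in the frame of wide_hole below -0.002 m), for 0.1 s.
At the end, for the whole second after the job is handed in: The wide tray is out to within 15 mm of its stop (joint over 0.085 m), the narrow tray shut within 8 mm, and the hook lies at rest on the mat: its origin within the mat's outline (115 mm lengthways and 65 mm crossways of the mat's centre) and less than 30 mm above the bench, in any posture (value of joint wide_tray above 0.085 m and value of joint narrow_tray below 0.008 m and x of hook in the frame of mat between -0.115 and 0.115 m and y of hook in the frame of mat between -0.065 and 0.065 m and height (world z) of hook below 0.03 m and linear speed of hook below 0.03 m/s and angular speed of hook below 0.2 rad/s); the robot touches nothing.
It fails at once if the gripper or arm touches the wide tray (over 2 N) (contact force between any of the fingers, the arm and wide_tray above 2 N).
It fails at once if a bystander is moved more than 25 mm (distance of any of tip_box, dishes, tube_rack from where it was at the start of the episode above 0.025 m).
It fails at once if the hook is slammed on its mat (over 60 N) (contact force between hook and mat above 60 N).
It fails at once if the hook is let fall freely from more than about 25 mm (linear speed of hook above 0.7 m/s and contact force between the fingers and hook below 0.5 N).
It also fails if it takes over 61 s, if anything falls off the work surface, if the arm or the gripper's body presses on something with over 40 N, if the wrist force passes 120 N, or if a joint passes its speed limit or range.

## Working session

There is one attempt and no reset: what is moved stays moved. The work goes in short steps, Python scripts to look and compute and a tool call to move; the robot and the scene stay as the last step left them, time stands still between calls to the robot, and variables do not carry over. Pictures are saved under pics/ and viewed, about 8 in all and at most 12, crops included, and the job is handed in when it is done.

Besides the shell and the picture viewer there is one more tool, called after "Request:" as name([rows], argument=value, ...), one row to a line, values as JSON. play_rows: Moves the arm, as the interface text tells. Its arguments: {"type":"object","properties":{"moves":{"type":"array","items":{"type":"array","items":{"type":"array","items":{"type":"number"}}}},"newtons":{"type":"number"}},"required":["moves"]}

```bash
ls; mkdir -p pics; cat > h.py <<'E'
import numpy as np, cv2
from cell import env, vision
from scipy.spatial.transform import Rotation as R
def cam(n):
    p=vision.camera_params(n); K=np.array(p["camera_matrix"]); M=cv2.Rodrigues(np.array(p["rvec"],float))[0]; t=np.array(p["tvec"],float).ravel()
    return K,M,t
def cloud(n,d):
    K,M,t=cam(n); v,u=np.mgrid[:d.shape[0],:d.shape[1]]
    c=np.stack([(u-K[0,2])/K[0,0]*d,(v-K[1,2])/K[1,1]*d,d],-1)
    return (c-t)@M
def proj(n,P):
    K,M,t=cam(n); c=np.atleast_2d(P)@M.T+t; q=c@K.T; return q[:,:2]/q[:,2:]
E
python3 - <<'E'
from h import *
o=env.get_obs(); print(o)
for n in("scene","top"):
    im,d=vision.read_camera(n); np.savez(f"{n}.npz",im=im,d=d); cv2.imwrite(f"pics/{n}0.png",cv2.resize(im[...,::-1],(768,576)))
    X=cloud(n,d); np.save(n+"X.npy",X)
    for th in["wide_warmer","wide_hole","narrow_warmer","mat","hook","hook_tip","tip_box","dishes","tube_rack"]:
        for r in vision.look_for(n,th)[:3]:
            c,w=map(int,r["location"]); print(n,th,round(r["score"],2),(c,w),X[w,c].round(3))
E
```

```text
pics
{'time_s': 0.0, 'qpos': array([67.61791221, 18.44096095, -4.01652057, 83.17512415,  1.29626951,
       78.54015013, -3.26007142]), 'joint_velocities': array([ 0.06759947, -0.06304461, -0.02212104,  0.031101  , -0.10617393,
        0.05982929, -0.03121332]), 'effort': array([-4.76111964e-04, -4.91282523e+01, -4.04182160e-01, -3.12532461e+01,
       -6.39740657e-02,  4.36851103e-02,  1.84841238e-04]), 'tool_pos': array([ 0.25569547, -0.59699343,  0.22143816]), 'tool_rot': array([-90.00664083,   0.11091699, -66.80704336]), 'force': array([-0.7187836 ,  0.05476246, -0.33837855]), 'wrist_torque': array([ 0.03901673, -0.01855219,  0.02773268]), 'grip_width': 0.0867828896703896}
scene wide_warmer 0.81 (234, 271) [ 0.748 -0.136  0.092]
scene wide_warmer 0.53 (274, 196) [0.616 0.161 0.003]
scene wide_hole 0.79 (205, 243) [ 0.609 -0.124  0.046]
scene narrow_warmer 0.96 (222, 172) [0.475 0.067 0.088]
scene narrow_warmer 0.8 (297, 223) [0.765 0.096 0.087]
scene narrow_warmer 0.75 (308, 105) [0.468 0.485 0.088]
scene mat 0.88 (121, 254) [ 0.441 -0.315  0.003]
scene hook 0.66 (120, 239) [ 0.4
[... 187 characters left out ...]
s 0.6 (163, 314) [ 0.697 -0.341  0.063]
scene tube_rack 0.67 (330, 165) [0.704 0.314 0.109]
top wide_warmer 0.68 (316, 141) [ 0.732 -0.121  0.095]
top wide_hole 0.79 (320, 172) [ 0.641 -0.135  0.06 ]
top narrow_warmer 0.93 (255, 238) [0.446 0.071 0.091]
top narrow_warmer 0.71 (236, 136) [0.754 0.121 0.091]
top narrow_warmer 0.62 (113, 244) [0.439 0.493 0.086]
top mat 0.63 (375, 236) [ 0.438 -0.306  0.032]
top mat 0.25 (236, 171) [0.658 0.127 0.001]
top hook 0.79 (374, 243) [ 0.416 -0.301  0.037]
top hook_tip 0.78 (371, 248) [ 0.401 -0.291  0.034]
top tip_box 0.55 (187, 236) [0.456 0.277 0.066]
top dishes 0.67 (382, 157) [ 0.683 -0.329  0.065]
top tube_rack 0.58 (162, 164) [0.671 0.34  0.108]
```

View pictures.

View pics/top0.png

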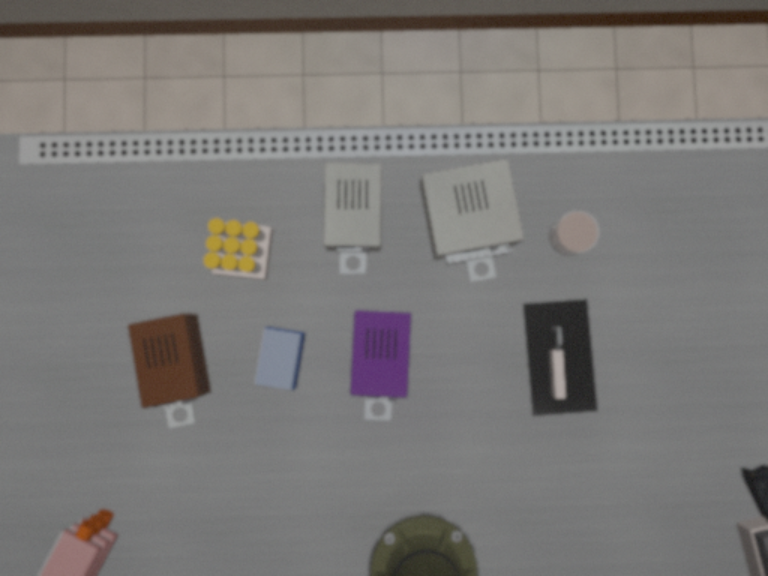

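View pics/scene0.png

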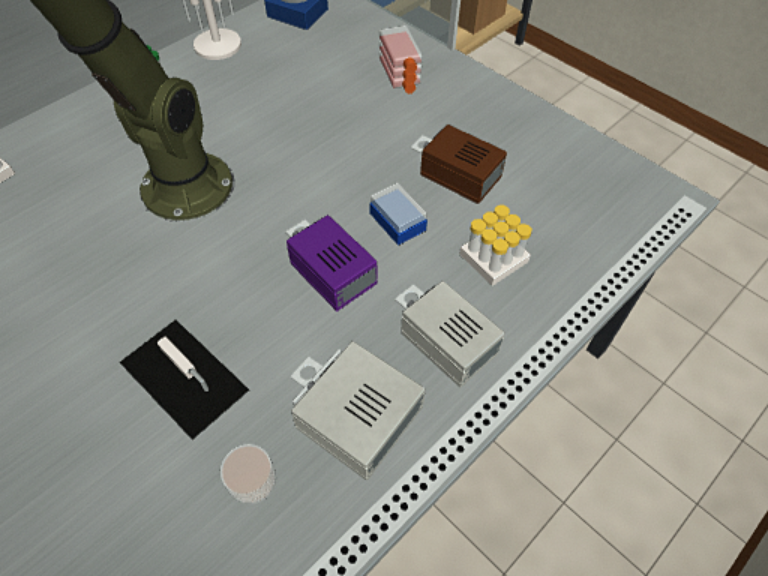

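```bash
python3 - <<'E'
from h import *
for n in("top","scene"):
    z=np.load(n+".npz"); im,d=z["im"],z["d"]; X=np.load(n+"X.npy"); g=im.mean(-1)
    x,y,h=X[...,0],X[...,1],X[...,2]
    def rect(m,name):
        m=m.astype(np.uint8); k,l,s,c=cv2.connectedComponentsWithStats(m); 
        if k<2: print(n,name,'none');return
        i=1+s[1:,4].argmax(); P=X[l==i]; r=cv2.minAreaRect(P[:,:2].astype(np.float32)*1000)
        print(n,name,s[i,4],np.round(r[0],1),np.round(r[1],1),round(r[2],1),"zmed",np.median(P[:,2]).round(3),"ctr",P.mean(0).round(4))
    box=(x>.55)&(x<.9)&(y>-.26)&(y<-.0)
    rect(box&(h>.082),"warmer top"); 
    rect((x>.52)&(x<.68)&(y>-.2)&(y<-.06)&(h>.038)&(h<.058),"tab")
    rect((x>.52)&(x<.68)&(y>-.25)&(y<-.03)&(h>.060)&(h<.078),"plate")
    reg=(x>.25)&(x<.65)&(y>-.45)&(y<-.18)
    rect(reg&(g<60)&(h<.02),"mat")
    rect(reg&(h>.02)&(h<.045)&(g>130),"handle")
    rect(reg&(h>.015)&(h<.07),"hook")
    if n=="top":
        for th in("hook","wide_hole","mat"):
            r=vision.trace("top",th)
            if r: rect(r[0]["region"],"trace "+th)
a=np.load("top.npz")["im"]; b=np.load("scene.npz")["im"]
A=cv2.resize(a[120:290,270:410,::-1],None,fx=3.3,fy=3.3,interpolation=cv2.INTER_CUBIC)
B=cv2.resize(b[200:300,70:230,::-1],None,fx=2,fy=2,interpolation=cv2.INTER_CUBIC)
C=np.zeros((max(A.shape[0],B.shape[0]),A.shape[1]+B.shape[1],3),np.uint8);C[:A.shape[0],:A.shape[1]]=A;C[:B.shape[0],A.shape[1]:]=B
cv2.imwrite("pics/crop.png",C);print(C.shape)
E
```

```text
top warmer top 3294 [ 738.6 -120. ] [178.9 180.8] 9.0 zmed 0.091 ctr [ 0.7402 -0.1186  0.091 ]
top tab 184 [ 619.4 -137.8] [44.2 59.2] 8.8 zmed 0.049 ctr [ 0.6206 -0.1381  0.0492]
top plate 94 [ 644.  -134.4] [  6.1 132.7] 8.9 zmed 0.069 ctr [ 0.6438 -0.1351  0.0686]
top mat 2511 [ 431.1 -308. ] [232.4 134.5] 3.2 zmed 0.004 ctr [ 0.4348 -0.3089  0.0044]
top handle 205 [ 396.1 -295.7] [97.1 21.2] 1.0 zmed 0.034 ctr [ 0.3965 -0.2952  0.0341]
top hook 330 [ 421.1 -295.9] [147.3  23.2] 0.9 zmed 0.034 ctr [ 0.4111 -0.294   0.035 ]
top trace hook 389 [ 486.4 -153. ] [420.6 140.2] 64.0 zmed 0.033 ctr [ 0.405  -0.2925  0.0367]
top trace wide_hole 460 [607.6 -66.4] [ 78.8 314. ] 20.6 zmed 0.048 ctr [ 0.6369 -0.1332  0.0519]
top trace mat 2903 [ 422.2 -159.5] [242.3 444.4] 2.4 zmed 0.004 ctr [ 0.4322 -0.3084  0.01  ]
scene warmer top 3926 [ 741.7 -116.9] [177.9 180.7] 8.6 zmed 0.09 ctr [ 0.7485 -0.1204  0.0898]
scene tab 150 [ 618.3 -135.8] [39.1 55.3] 9.5 zmed 0.048 ctr [ 0.6164 -0.1361  0.0478]
scene plate 76 [ 643.2 -108.1] [ 8.6 83.9] 8.4 zmed 0.067 ctr [ 0.6434 -0.1059  0.0665]
scene mat 2992 [ 430.3 -304.5] [245.6 141.1] 2.6 zmed 0.003 ctr [ 0.4408 -0.3086  0.0032]
scene handle 212 [ 400.3 -293.8] [101.3  21.1] 2.4 zmed 0.033 ctr [ 0.4022 -0.2935  0.0329]
scene hook 301 [ 423.9 -292.6] [149.9  22.6] 0.7 zmed 0.033 ctr [ 0.4186 -0.2935  0.0347]
(561, 782, 3)
```

View pics/crop.png

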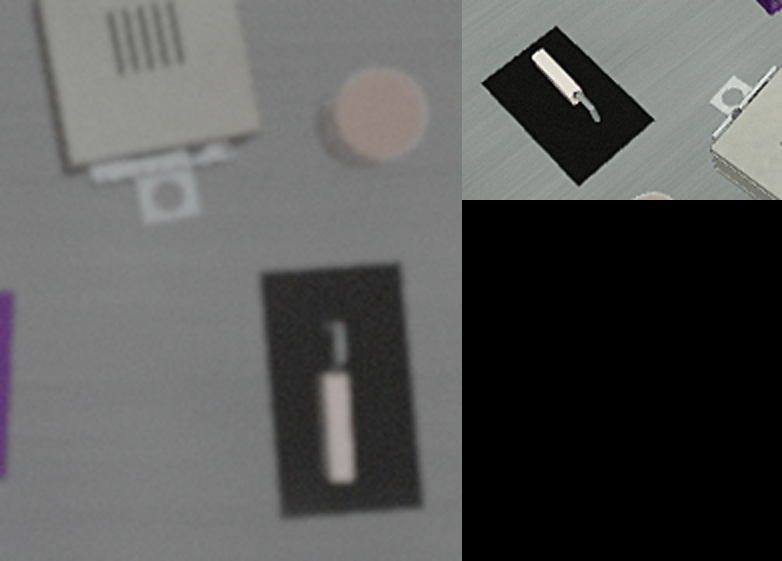

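```bash
cat >> h.py <<'E'
def go(p,yaw,o=None):
    """remaining turn about tool axes (rad) and shift in tool axes AFTER that turn"""
    o=o or env.get_obs(); Rc=R.from_euler("xyz",o["tool_rot"],degrees=True); Rt=R.from_euler("xyz",[-90,0,yaw],degrees=True)
    print("t",round(o["time_s"],2),"pos",o["tool_pos"].round(4),"rot",o["tool_rot"].round(1),"F",o["force"].round(1),"w",round(o["grip_width"],4))
    print("turn",(Rc.inv()*Rt).as_rotvec().round(4),"shift(after turn)",Rt.inv().apply(np.array(p)-o["tool_pos"]).round(4), "shift(now)",Rc.inv().apply(np.array(p)-o["tool_pos"]).round(4))
E
python3 - <<'E'
from h import *
go([.408,-.2945,.14],-88)
E
```

```text
t 1.15 pos [ 0.256  -0.5975  0.2226] rot [-90.   -0.  -66.8] F [ 0.9 -0.   0.3] w 0.0869
turn [0.000e+00 3.699e-01 1.000e-04] shift(after turn) [-0.2975  0.0826  0.1625] shift(now) [-0.2186  0.0826  0.2591]
```

Request:
play_rows([
  [[0,0.0925,0,0,0,0,1],[0,0.0925,0,0,0,0,1],[0,0.0925,0,0,0,0,1],[0,0.0925,0,0,0,0,1],[0,0,0,-0.037,0.005,0.02,1],[0,0,0,-0.037,0.005,0.02,1],[0,0,0,-0.037,0.005,0.02,1],[0,0,0,-0.037,0.005,0.02,1],[0,0,0,-0.037,0.005,0.02,1],[0,0,0,-0.037,0.005,0.02,1]],
])

```text
time_s: 2.15
tool_pos: [0.3707, -0.3737, 0.1909]
tool_rot: [-90.1, -0.3, -89.8]
force: [0.6, 0.6, 0.1]
grip_width: 0.0872
```

```bash
python3 - <<'E'
from h import *
go([.408,-.2945,.14],-88)
E
```

```text
t 2.15 pos [ 0.3707 -0.3737  0.1909] rot [-90.1  -0.3 -89.8] F [0.6 0.6 0.1] w 0.0872
turn [ 0.0013 -0.0305  0.0059] shift(after turn) [-0.0778  0.0509  0.04  ] shift(now) [-0.0793  0.0503  0.0377]
```

Request:
play_rows([
  [[0,-0.03,0.006,-0.026,0.016,0.013,1],[0,0,0,-0.026,0.016,0.013,1],[0,0,0,-0.026,0.016,0.013,1],[0,0,0,0,0,0,1]],
])

```text
time_s: 2.55
tool_pos: [0.4129, -0.2844, 0.1421]
tool_rot: [-89.9, 0.0, -87.3]
force: [-0.2, 0.6, -0.5]
grip_width: 0.0872
```

```bash
python3 - <<'E'
from h import *
go([.408,-.2945,.14],-88)
im,d=vision.read_camera("wrist"); cv2.imwrite("pics/w1.png",im[...,::-1]); np.savez("w1.npz",im=im,d=d)
K,M,t=cam("wrist"); print(K,"campos",-M.T@t)
def fish(P):
    c=M@np.array(P)+t; r=np.hypot(c[0],c[1]); th=np.arctan2(r,c[2]); return K[:2,2]+K[0,0]*th*c[:2]/r
for nm,P in dict(handle_front=[.448,-.293,.033],back=[.348,-.297,.033],tip=[.493,-.292,.047],tcp=env.get_obs()["tool_pos"]).items(): print(nm,fish(P).round(0))
for th in("hook","hook_tip"):
    print(th,[(r["score"],np.round(r["location"])) for r in vision.look_for("wrist",th)[:2]])
E
```

```text
t 2.55 pos [ 0.4129 -0.2844  0.1421] rot [-89.9   0.  -87.3] F [-0.2  0.6 -0.5] w 0.0872
turn [-0.002   0.012  -0.0002] shift(after turn) [ 0.0099  0.0021 -0.0052] shift(now) [ 0.0098  0.0021 -0.0054]
[[297.31863964   0.         251.21337936]
 [  0.         297.31863964 184.31765748]
 [  0.           0.           1.        ]] campos [ 0.4830806  -0.28368032  0.30594924]
handle_front [259. 145.]
back [258. 244.]
tip [261.  96.]
tcp [251. 229.]
hook [(0.74, array([262., 179.]))]
hook_tip [(0.96, array([261., 174.]))]
```

View pics/w1.png

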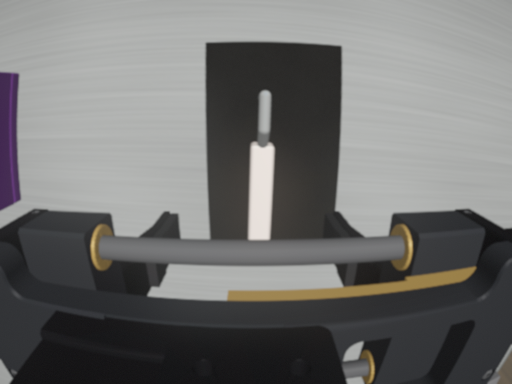

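```bash
python3 - <<'E'
from h import *
go([.412,-.296,.007],-89)
E
```

```text
t 2.7 pos [ 0.4119 -0.2905  0.1445] rot [-89.8  -0.3 -87.7] F [-0.4 -0.   0.3] w 0.087
turn [-0.0042  0.0224  0.0046] shift(after turn) [0.0055 0.1375 0.    ] shift(now) [ 0.0049  0.1375 -0.0007]
```

Request:
play_rows([
  [[-0.004,0.022,0.004,0.005,0.02,0,1],[0,0,0,0,0.025,0,1],[0,0,0,0,0.025,0,1],[0,0,0,0,0.02,0,1],[0,0,0,0,0,0,1],[0,0,0,0,0,0,1]],
])

```text
time_s: 3.3
tool_pos: [0.412, -0.3085, 0.0576]
tool_rot: [-89.6, -0.6, -89.9]
force: [-0.1, -0.8, 0.9]
grip_width: 0.0871
```

```bash
python3 - <<'E'
from h import *
go([.412,-.296,.007],-89)
E
```

```text
t 3.3 pos [ 0.412  -0.3085  0.0576] rot [-89.6  -0.6 -89.9] F [-0.1 -0.8  0.9] w 0.0871
turn [-0.0077 -0.0157  0.0107] shift(after turn) [-0.0125  0.0506  0.0003] shift(now) [-0.013   0.0505 -0.0003]
```

Request:
play_rows([
  [[-0.007,-0.015,0.01,-0.012,0,0,1],[0,0,0,0,0,0,1]],
])

```text
time_s: 3.5
tool_pos: [0.4127, -0.2975, 0.0598]
tool_rot: [-89.8, -0.1, -89.1]
force: [-0.2, 0.8, 0.4]
grip_width: 0.0868
```

```bash
python3 - <<'E'
from h import *
go([.412,-.296,.007],-89)
E
```

```text
t 3.5 pos [ 0.4127 -0.2975  0.0598] rot [-89.8  -0.1 -89.1] F [-0.2  0.8  0.4] w 0.0868
turn [-0.0027 -0.0018  0.0019] shift(after turn) [-0.0015  0.0528 -0.0007] shift(now) [-0.0016  0.0528 -0.0008]
```

Request:
play_rows([
  [[-0.002,0,0.002,-0.001,0.018,0,1],[0,0,0,0,0.017,0,1],[0,0,0,0,0.012,0,1],[0,0,0,0,0,0,1]],
])

```text
time_s: 3.9
tool_pos: [0.4166, -0.2984, 0.0165]
tool_rot: [-89.5, -0.4, -89.0]
force: [-1.0, -0.2, 0.5]
grip_width: 0.0869
```

```bash
python3 - <<'E'
from h import *
go([.412,-.296,.007],-89)
E
```

```text
t 3.9 pos [ 0.4166 -0.2984  0.0165] rot [-89.5  -0.4 -89. ] F [-1.  -0.2  0.5] w 0.0869
turn [-0.008  -0.0001  0.0062] shift(after turn) [-0.0024  0.0095 -0.0045] shift(now) [-0.0025  0.0094 -0.0046]
```

Request:
play_rows([
  [[-0.008,0,0.006,-0.002,0.007,-0.004,1],[0,0,0,0,0,0,1]],
])

```text
time_s: 4.1
tool_pos: [0.4131, -0.2966, 0.0101]
tool_rot: [-90.0, -0.0, -89.0]
force: [-0.5, 0.7, 0.1]
grip_width: 0.0869
```

```bash
python3 - <<'E'
from h import *
go([.412,-.296,.007],-89)
E
```

```text
t 4.1 pos [ 0.4131 -0.2966  0.0101] rot [-90.  -0. -89.] F [-0.5  0.7  0.1] w 0.0869
turn [-0.0006  0.0003  0.0007] shift(after turn) [-0.0006  0.0031 -0.0011] shift(now) [-0.0006  0.0031 -0.0011]
```

Good; one more bit down, then close.

Request:
play_rows([
  [[0,0,0,0,0.002,-0.001,1],[0,0,0,0,0,0,0.3],[0,0,0,0,0,0,0.1],[0,0,0,0,0,0,0],[0,0,0,0,0,0,0],[0,0,0,0,0,0,0]],
], newtons=40)

```text
time_s: 4.7
tool_pos: [0.4131, -0.2976, 0.0097]
tool_rot: [-89.8, -0.2, -89.0]
force: [-0.3, -0.2, 0.1]
grip_width: 0.055
```

```bash
python3 - <<'E'
from h import *
go([.412,-.296,.12],-89)
E
```

```text
t 4.7 pos [ 0.4131 -0.2976  0.0097] rot [-89.8  -0.2 -89. ] F [-0.3 -0.2  0.1] w 0.055
turn [-0.0031 -0.      0.0028] shift(after turn) [-0.0017 -0.1103 -0.0011] shift(now) [-0.0014 -0.1103 -0.0008]
```

Fingers still closing.

Request:
play_rows([
  [[0,0,0,0,0,0,0],[0,0,0,0,0,0,0],[0,0,0,0,0,0,0],[0,0,0,0,0,0,0],[0,0,0,0,0,0,0],[0,0,0,0,0,0,0],[0,0,0,0,0,0,0]],
])

```text
time_s: 5.4
tool_pos: [0.4132, -0.2971, 0.0098]
tool_rot: [-89.8, -0.1, -89.0]
force: [-0.9, 0.2, -0.1]
grip_width: 0.0217
```

```bash
python3 - <<'E'
from h import *
go([.412,-.296,.12],-89)
E
```

```text
t 5.4 pos [ 0.4132 -0.2971  0.0098] rot [-89.8  -0.1 -89. ] F [-0.9  0.2 -0.1] w 0.0217
turn [-0.0029  0.0003  0.002 ] shift(after turn) [-0.0011 -0.1102 -0.0012] shift(now) [-0.0009 -0.1102 -0.0009]
```

Request:
play_rows([
  [[0,0,0,0,-0.01,0,0],[0,0,0,0,-0.02,0,0],[0,0,0,0,-0.025,0,0],[0,0,0,0,-0.025,0,0],[0,0,0,0,-0.02,0,0],[0,0,0,0,-0.01,0,0],[0,0,0,0,0,0,0]],
])

```text
time_s: 6.1
tool_pos: [0.4109, -0.2964, 0.1247]
tool_rot: [-90.0, -0.0, -89.0]
force: [0.7, 0.8, -1.3]
grip_width: 0.0216
```

```bash
python3 - <<'E'
from h import *
go([.50,-.156,.14],-81)
E
```

```text
t 6.1 pos [ 0.4109 -0.2964  0.1247] rot [-90.  -0. -89.] F [ 0.7  0.8 -1.3] w 0.0216
turn [ 0.0002 -0.1394  0.0006] shift(after turn) [-0.1247 -0.0153  0.1099] shift(now) [-0.1388 -0.0154  0.0915]
```

Request:
play_rows([
  [[0,-0.07,0,0,-0.008,0,0],[0,-0.07,0,0,-0.008,0,0],[0,0,0,-0.02,0,0.018,0],[0,0,0,-0.025,0,0.022,0],[0,0,0,-0.025,0,0.022,0],[0,0,0,-0.025,0,0.022,0],[0,0,0,-0.015,0,0.013,0],[0,0,0,-0.01,0,0.008,0],[0,0,0,0,0,0,0]],
])

```text
time_s: 7.0
tool_pos: [0.4918, -0.1557, 0.1315]
tool_rot: [-90.7, 0.4, -80.9]
force: [-0.2, 1.3, -2.0]
grip_width: 0.0217
```

```bash
python3 - <<'E'
from h import *
go([.537,-.150,.12],-81)
for n in("scene","top","wrist"):
    im,d=vision.read_camera(n); np.savez(n+"1.npz",im=im,d=d)
    for th in("wide_hole","hook_tip"):
        r=vision.look_for(n,th)[:2]
        print(n,th,[(round(a["score"],2),np.round(a["location"]), cloud(n,d)[int(a["location"][1]),int(a["location"][0])].round(3) if n!="wrist" else "") for a in r])
im=np.load("wrist1.npz")["im"]; s=np.load("scene1.npz")["im"]
a=cv2.resize(s[190:300,150:290,::-1],None,fx=4,fy=4,interpolation=cv2.INTER_CUBIC); b=im[20:220,150:350,::-1]
C=np.zeros((440,760,3),np.uint8);C[:,:560]=a;C[:200,560:]=b; cv2.imwrite("pics/c2.png",C)
E
```

```text
t 7.0 pos [ 0.4918 -0.1557  0.1315] rot [-90.7   0.4 -80.9] F [-0.2  1.3 -2. ] w 0.0217
turn [ 0.012   0.0019 -0.0078] shift(after turn) [0.0014 0.0115 0.0455] shift(now) [0.0016 0.011  0.0457]
scene wide_hole [(0.79, array([202., 244.]), array([ 0.603, -0.13 ,  0.047]))]
scene hook_tip [(0.51, array([205., 245.]), array([ 0.593, -0.116,  0.001])), (0.51, array([330., 165.]), array([0.701, 0.314, 0.107]))]
top wide_hole [(0.65, array([321., 173.]), array([ 0.639, -0.137,  0.05 ]))]
top hook_tip [(0.66, array([336., 204.]), array([ 0.541, -0.157,  0.176]))]
wrist wide_hole [(0.91, array([247.,  15.]), ''), (0.36, array([252., 190.]), '')]
wrist hook_tip [(0.87, array([250., 187.]), '')]
```

View pics/c2.png

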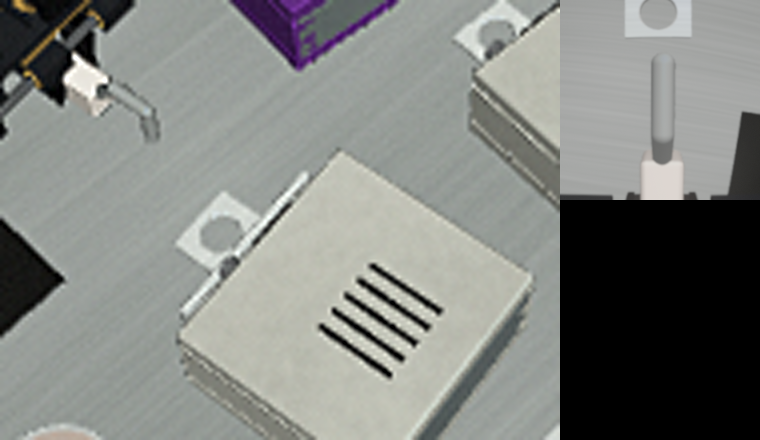

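```bash
cat >> h.py <<'E'
def ray(n,px,z):
    K,M,t=cam(n); q=(np.array(px)-K[:2,2])/K[0,0]
    if n=="wrist":
        r=np.hypot(*q); v=np.r_[q/r*np.sin(r),np.cos(r)]
    else: v=np.r_[q,1]
    c=-M.T@t; w=M.T@v; return c+w*(z-c[2])/w[2]
E
python3 - <<'E'
from h import *
print("hole scene",ray("scene",(205.5,248.7),.048).round(4),"wrist",ray("wrist",(248,32),.048).round(4))
im=np.load("top1.npz")["im"]
# hole in top: tab pixel blob
print("tip scene",ray("scene",(188,224),.129).round(4))
print("top of prong in wrist (253,78)",ray("wrist",(253,80),.172).round(4))
go([.537,-.150,.12],-81)
E
```

```text
hole scene [ 0.6245 -0.1356  0.048 ] wrist [ 0.6218 -0.1354  0.048 ]
tip scene [ 0.5696 -0.1417  0.129 ]
top of prong in wrist (253,78) [ 0.5727 -0.1472  0.172 ]
t 7.45 pos [ 0.4913 -0.1587  0.1325] rot [-90.6   0.3 -81.2] F [ 0.6 -0.  -2.1] w 0.0221
turn [ 0.0111 -0.003  -0.0059] shift(after turn) [-0.0015  0.0125  0.0465] shift(now) [-0.0015  0.012   0.0466]
```

Request:
play_rows([
  [[0.01,-0.003,-0.006,-0.001,0,0.012,0],[0,0,0,0,0,0.018,0],[0,0,0,0,0.01,0.014,0],[0,0,0,0,0.02,0.005,0],[0,0,0,0,0.02,0,0],[0,0,0,0,0,0,0]],
])

```text
time_s: 8.05
tool_pos: [0.5465, -0.1502, 0.0826]
tool_rot: [-89.6, -0.2, -81.1]
force: [-0.4, 0.1, -1.3]
grip_width: 0.0217
```

```bash
python3 - <<'E'
from h import *
go([.540,-.149,.075],-81)
im,d=vision.read_camera("wrist"); s,_=vision.read_camera("scene")
go([.540,-.149,.035],-81)
a=cv2.resize(s[200:290,160:270,::-1],None,fx=5,fy=5,interpolation=cv2.INTER_CUBIC); b=im[0:200,150:350,::-1]
C=np.zeros((450,750,3),np.uint8);C[:,:550]=a;C[:200,550:]=b; cv2.imwrite("pics/c3.png",C)
E
```

```text
t 8.05 pos [ 0.5465 -0.1502  0.0826] rot [-89.6  -0.2 -81.1] F [-0.4  0.1 -1.3] w 0.0217
turn [-0.0075 -0.0013  0.0035] shift(after turn) [-0.0022  0.0076 -0.0062] shift(now) [-0.0022  0.0075 -0.0063]
t 8.15 pos [ 0.5481 -0.1507  0.0853] rot [-89.3  -0.3 -81.1] F [ 0.9 -0.2 -0.7] w 0.0217
turn [-0.0113 -0.0014  0.0056] shift(after turn) [-0.003   0.0503 -0.0077] shift(now) [-0.0032  0.0502 -0.0083]
```

View pics/c3.png

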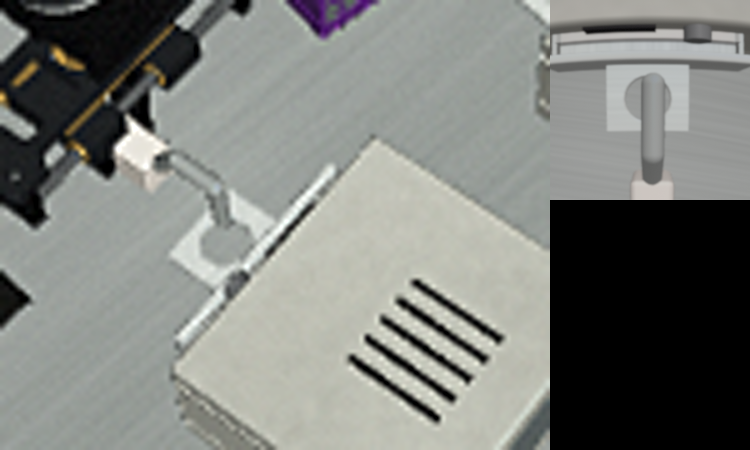

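Request:
play_rows([
  [[-0.011,-0.001,0.006,-0.003,0,-0.008,0],[0,0,0,0,0.005,0,0],[0,0,0,0,0,0,0]],
])

```text
time_s: 8.45
tool_pos: [0.5409, -0.1495, 0.083]
tool_rot: [-89.8, -0.1, -81.0]
force: [0.4, -0.7, -2.3]
grip_width: 0.0215
```

```bash
python3 - <<'E'
from h import *
go([.540,-.149,.035],-81)
E
```

```text
t 8.45 pos [ 0.5409 -0.1495  0.083 ] rot [-89.8  -0.1 -81. ] F [ 0.4 -0.7 -2.3] w 0.0215
turn [-0.0038 -0.0008  0.0017] shift(after turn) [-0.0006  0.048  -0.0009] shift(now) [-0.0007  0.048  -0.001 ]
```

Request:
play_rows([
  [[-0.004,-0.001,0.002,-0.001,0.012,-0.001,0],[0,0,0,0,0.013,0,0],[0,0,0,0,0.008,0,0],[0,0,0,0,0,0,0]],
])

```text
time_s: 8.85
tool_pos: [0.5398, -0.149, 0.0477]
tool_rot: [-90.0, -0.0, -81.0]
force: [-0.7, -0.7, -2.1]
grip_width: 0.0218
```

```bash
python3 - <<'E'
from h import *
go([.540,-.149,.035],-81)
E
```

```text
t 8.85 pos [ 0.5398 -0.149   0.0477] rot [-90.  -0. -81.] F [-0.7 -0.7 -2.1] w 0.0218
turn [-0.0003 -0.0004  0.0004] shift(after turn) [0.     0.0127 0.0002] shift(now) [0.     0.0127 0.0002]
```

Request:
play_rows([
  [[0,0,0,0,0.008,0,0],[0,0,0,0,0.007,0,0],[0,0,0,0,0,0,0],[0,0,0,0,0,0,0]],
])

```text
time_s: 9.25
tool_pos: [0.5395, -0.1489, 0.0306]
tool_rot: [-90.0, 0.0, -81.0]
force: [0.3, -0.2, -0.9]
grip_width: 0.0217
```

```bash
python3 - <<'E'
from h import *
go([.540,-.149,.035],-81)
im,d=vision.read_camera("wrist"); s,_=vision.read_camera("scene")
a=cv2.resize(s[200:290,160:270,::-1],None,fx=5,fy=5,interpolation=cv2.INTER_CUBIC); b=im[0:200,150:350,::-1]
C=np.zeros((450,750,3),np.uint8);C[:,:550]=a;C[:200,550:]=b; cv2.imwrite("pics/c4.png",C)
E
```

```text
t 9.25 pos [ 0.5395 -0.1489  0.0306] rot [-90.   0. -81.] F [ 0.3 -0.2 -0.9] w 0.0217
turn [ 0.0006 -0.0003 -0.0004] shift(after turn) [ 0.0002 -0.0044  0.0004] shift(now) [ 0.0002 -0.0044  0.0004]
```

View pics/c4.png

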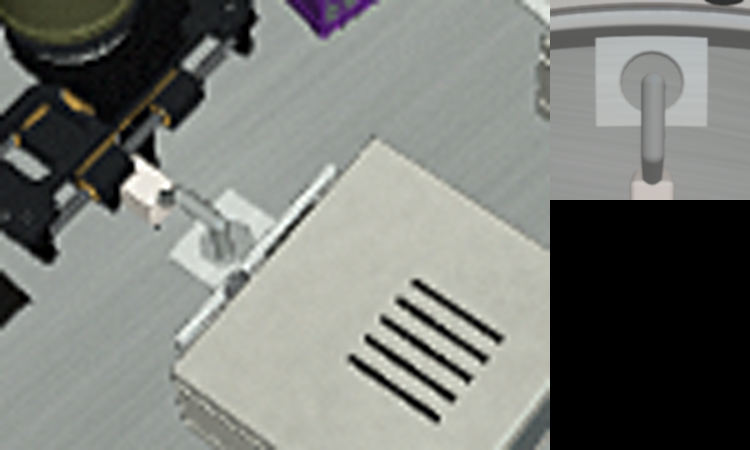

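Request:
play_rows([
  [[0,0,0,0,-0.002,-0.006,0],[0,0,0,0,0,-0.01,0],[0,0,0,0,0,-0.012,0],[0,0,0,0,0,-0.012,0],[0,0,0,0,0,-0.012,0],[0,0,0,0,0,-0.012,0]],
])

```text
time_s: 9.95
tool_pos: [0.4758, -0.1588, 0.0347]
tool_rot: [-89.5, -0.1, -80.9]
force: [2.5, 0.9, -4.5]
grip_width: 0.0217
```

```bash
python3 - <<'E'
from h import *
go([.434,-.1656,.032],-81)
E
```

```text
t 9.95 pos [ 0.4758 -0.1588  0.0347] rot [-89.5  -0.1 -80.9] F [ 2.5  0.9 -4.5] w 0.0217
turn [-0.0085  0.0014  0.0016] shift(after turn) [ 0.0002  0.0027 -0.0424] shift(now) [ 0.0001  0.0023 -0.0424]
```

Request:
play_rows([
  [[-0.008,0,0.002,0,0.001,-0.008,0],[0,0,0,0,0,-0.01,0],[0,0,0,0,0,-0.01,0],[0,0,0,0,0,-0.005,0]],
])

```text
time_s: 10.35
tool_pos: [0.4429, -0.1645, 0.0349]
tool_rot: [-89.6, -0.1, -81.0]
force: [16.6, 1.5, -7.8]
grip_width: 0.0219
```

```bash
python3 - <<'E'
from h import *
go([.434,-.1656,.032],-81)
im,d=vision.read_camera("wrist"); s,sd=vision.read_camera("scene"); t,_=vision.read_camera("top")
X=cloud("scene",sd); m=(X[...,0]>.45)&(X[...,0]<.68)&(X[...,1]>-.25)&(X[...,1]<-.03)&(X[...,2]>.060)&(X[...,2]<.078)
P=X[m]; u=np.array([np.cos(np.radians(8.9)),np.sin(np.radians(8.9))]); a=np.sort(P[:,:2]@u); print("plate along",np.percentile(a,[5,25,50,75,95]).round(3), "shut was", np.array([.6437,-.1345])@u)
a=cv2.resize(s[200:290,150:260,::-1],None,fx=5,fy=5,interpolation=cv2.INTER_CUBIC); b=im[0:200,150:350,::-1]
C=np.zeros((450,750,3),np.uint8);C[:,:550]=a;C[:200,550:]=b; cv2.imwrite("pics/c5.png",C)
E
```

```text
t 10.35 pos [ 0.4429 -0.1645  0.0349] rot [-89.6  -0.1 -81. ] F [16.6  1.5 -7.8] w 0.0219
turn [-0.0077  0.0005  0.0016] shift(after turn) [-0.0003  0.0029 -0.009 ] shift(now) [-0.0003  0.0028 -0.009 ]
plate along [0.424 0.495 0.529 0.531 0.533] shut was 0.6151412186384774
```

View pics/c5.png

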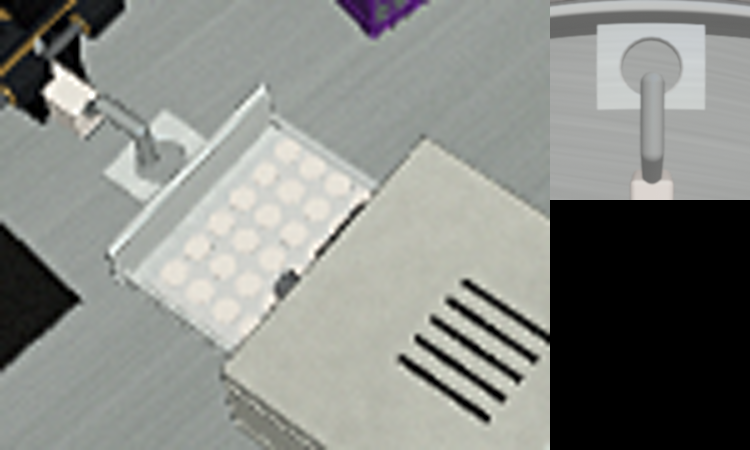

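Request:
play_rows([
  [[-0.007,0,0.001,0,0,-0.006,0],[0,0,0,0,0,-0.004,0],[0,0,0,0,0,0,0]],
])

```text
time_s: 10.8
tool_pos: [0.4435, -0.1651, 0.0388]
tool_rot: [-88.8, -0.3, -80.8]
force: [-0.1, -0.3, -1.9]
grip_width: 0.0219
```

```bash
python3 - <<'E'
from h import *
go([.434,-.1656,.032],-81)
s,sd=vision.read_camera("scene"); t,td=vision.read_camera("top")
u=np.array([np.cos(np.radians(8.9)),np.sin(np.radians(8.9))])
for n,D,D0 in(("scene",sd,np.load("scene.npz")["d"]),("top",td,np.load("top.npz")["d"])):
    for k,dd in(("now",D),("before",D0)):
        X=cloud(n,dd); a=X[...,:2]@u; m=(a>.5 if k=="now" else a>.59)&(a<.626)&(X[...,1]>-.25)&(X[...,1]<-.03)&(X[...,2]>.060)&(X[...,2]<.078)
        print(n,k,m.sum(),np.percentile(a[m],[10,50,90]).round(4) if m.any() else "")
    X=cloud(n,D0); m=(X[...,0]>.6)&(X[...,0]<.68)&(X[...,1]>.06)&(X[...,1]<.19)
    for lo,hi in((.06,.078),(.04,.056),(.084,.1)):
        q=X[m&(X[...,2]>lo)&(X[...,2]<hi)][:,0]; print("narrow x at z",lo,len(q),np.percentile(q,[5,50,95]).round(4) if len(q) else "")
    X=cloud(n,D0);a=X[...,:2]@u; m=(X[...,1]>-.25)&(X[...,1]<-.03)&(X[...,2]>.084)&(X[...,2]<.1)&(a>.58)&(a<.8); print("wide face",np.percentile(a[m],[1,5]).round(4))
E
```

```text
t 10.8 pos [ 0.4435 -0.1651  0.0388] rot [-88.8  -0.3 -80.8] F [-0.1 -0.3 -1.9] w 0.0219
turn [-0.0216  0.0036  0.0058] shift(after turn) [-0.001   0.0068 -0.0095] shift(now) [-0.0011  0.0066 -0.0096]
scene now 134 [0.5268 0.5304 0.5324]
scene before 115 [0.6166 0.6198 0.622 ]
narrow x at z 0.06 6 [0.6715 0.6743 0.6788]
narrow x at z 0.04 112 [0.6201 0.6324 0.6606]
narrow x at z 0.084 96 [0.6654 0.6752 0.6795]
wide face [0.6346 0.642 ]
top now 87 [0.5235 0.5259 0.5282]
top before 95 [0.6127 0.6151 0.6181]
narrow x at z 0.06 47 [0.6619 0.6653 0.6699]
narrow x at z 0.04 201 [0.6178 0.6459 0.6663]
narrow x at z 0.084 187 [0.6632 0.6726 0.6792]
wide face [0.6302 0.6366]
```

Request:
play_rows([
  [[-0.021,0.003,0.006,-0.001,0,0.006,0],[0,0,0,0,0,0,0]],
])

```text
time_s: 11.1
tool_pos: [0.4469, -0.1637, 0.0384]
tool_rot: [-90.3, 0.1, -81.1]
force: [-0.3, 1.2, -2.2]
grip_width: 0.022
```

```bash
python3 - <<'E'
from h import *
go([.449,-.1640,.11],-81)
E
```

```text
t 11.1 pos [ 0.4469 -0.1637  0.0384] rot [-90.3   0.1 -81.1] F [-0.3  1.2 -2.2] w 0.022
turn [ 0.006  -0.0012 -0.0013] shift(after turn) [ 0.0006 -0.0716  0.002 ] shift(now) [ 0.0005 -0.0716  0.0016]
```

Request:
play_rows([
  [[0.006,0,-0.001,0,-0.012,0.002,0],[0,0,0,0,-0.015,0,0],[0,0,0,0,-0.02,0,0],[0,0,0,0,-0.02,0,0],[0,0,0,0,-0.01,0,0],[0,0,0,0,0,0,0]],
])

```text
time_s: 11.7
tool_pos: [0.4447, -0.1635, 0.1181]
tool_rot: [-90.6, 0.2, -81.1]
force: [0.3, -0.2, -0.7]
grip_width: 0.0216
```

```bash
python3 - <<'E'
from h import *
go([.430,-.300,.11],-88)
E
```

```text
t 11.7 pos [ 0.4447 -0.1635  0.1181] rot [-90.6   0.2 -81.1] F [ 0.3 -0.2 -0.7] w 0.0216
turn [ 0.01    0.1203 -0.0037] shift(after turn) [ 0.1359  0.0081 -0.0194] shift(now) [ 0.1326  0.0079 -0.0355]
```

Request:
play_rows([
  [[0.005,0.06,-0.002,0,0,0,0],[0.005,0.06,-0.002,0,0,0,0],[0,0,0,0.02,0,-0.004,0],[0,0,0,0.025,0,-0.004,0],[0,0,0,0.03,0,-0.004,0],[0,0,0,0.03,0,-0.004,0],[0,0,0,0.02,0,-0.003,0],[0,0,0,0.008,0,0,0],[0,0,0,0,0,0,0]],
])

```text
time_s: 12.6
tool_pos: [0.4236, -0.2984, 0.1107]
tool_rot: [-90.7, 0.4, -88.1]
force: [0.9, 0.4, -1.4]
grip_width: 0.0219
```

```bash
python3 - <<'E'
from h import *
go([.430,-.300,.030],-88)
s,sd=vision.read_camera("scene")
X=cloud("scene",sd); o=env.get_obs()["tool_pos"]
m=(abs(X[...,1]-o[1])<.04)&(X[...,0]>o[0]+.03)&(X[...,0]<o[0]+.15)&(X[...,2]>.05)&(X[...,2]<.19)
print("prong pts ahead: max dx",(X[m][:,0]-o[0]).max().round(3),"z top 90%",(np.percentile(X[m][:,2],[10,50,90])-o[2]).round(3))
C=cv2.resize(s[190:290,70:200,::-1],None,fx=5,fy=5,interpolation=cv2.INTER_CUBIC); cv2.imwrite("pics/c6.png",C)
E
```

```text
t 12.6 pos [ 0.4236 -0.2984  0.1107] rot [-90.7   0.4 -88.1] F [ 0.9  0.4 -1.4] w 0.0219
turn [ 0.0117 -0.0021 -0.0063] shift(after turn) [0.0018 0.0807 0.0063] shift(now) [0.0023 0.0806 0.0073]
prong pts ahead: max dx 0.087 z top 90% [0.006 0.034 0.074]
```

View pics/c6.png

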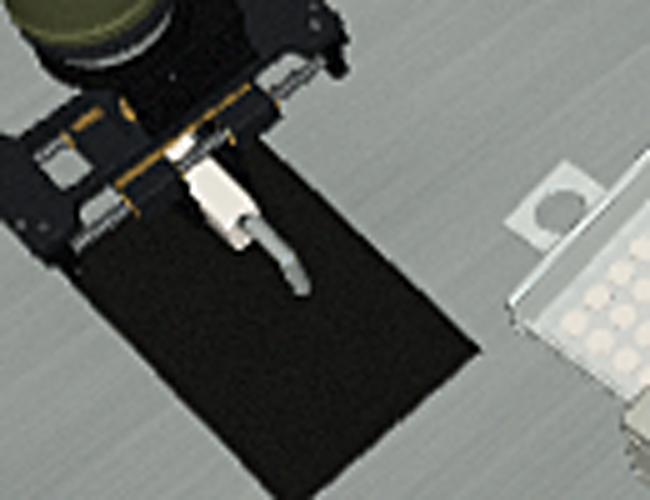

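Request:
play_rows([
  [[0.011,-0.002,-0.006,0.002,0.01,0.005,0],[0,0,0,0,0.018,0,0],[0,0,0,0,0.018,0,0],[0,0,0,0,0.015,0,0],[0,0,0,0,0.008,0,0],[0,0,0,0,0,0,0]],
])

```text
time_s: 13.25
tool_pos: [0.4314, -0.2892, 0.0391]
tool_rot: [-90.0, 0.3, -87.3]
force: [-0.5, -0.2, -1.9]
grip_width: 0.0217
```

```bash
python3 - <<'E'
from h import *
go([.430,-.300,.010],-88)
E
```

```text
t 13.25 pos [ 0.4314 -0.2892  0.0391] rot [-90.    0.3 -87.3] F [-0.5 -0.2 -1.9] w 0.0217
turn [ 0.0003  0.0126 -0.0048] shift(after turn) [ 0.0107  0.0291 -0.0018] shift(now) [ 0.0109  0.0291 -0.0019]
```

Request:
play_rows([
  [[0,0.012,-0.005,0.009,0.006,-0.002,0],[0,0,0,0,0.008,0,0],[0,0,0,0,0.005,0,0],[0,0,0,0,0,0,0]],
])

```text
time_s: 13.65
tool_pos: [0.4312, -0.2989, 0.0203]
tool_rot: [-89.9, -0.1, -88.0]
force: [-1.1, -0.0, -1.3]
grip_width: 0.0216
```

```bash
python3 - <<'E'
from h import *
go([.430,-.300,.010],-88)
E
```

```text
t 13.65 pos [ 0.4312 -0.2989  0.0203] rot [-89.9  -0.1 -88. ] F [-1.1 -0.  -1.3] w 0.0216
turn [-0.002   0.0006  0.0023] shift(after turn) [ 0.001   0.0103 -0.0012] shift(now) [ 0.001   0.0103 -0.0012]
```

Request:
play_rows([
  [[-0.002,0,0.002,0,0.004,0,0],[0,0,0,0,0.003,0,0],[0,0,0,0,0.002,0,0],[0,0,0,0,0,0,0]],
])

```text
time_s: 14.05
tool_pos: [0.4318, -0.2994, 0.0114]
tool_rot: [-89.9, -0.1, -88.0]
force: [-0.5, -0.3, -0.3]
grip_width: 0.0218
```

Request:
play_rows([
  [[0,0,0,0,0.002,0,0],[0,0,0,0,0.001,0,0],[0,0,0,0,0,0,0]],
])

```text
time_s: 14.35
tool_pos: [0.4319, -0.2996, 0.0112]
tool_rot: [-90.0, -0.1, -88.0]
force: [0.4, 0.8, -1.3]
grip_width: 0.0216
```

Request:
play_rows([
  [[0,0,0,0,0.001,0,0],[0,0,0,0,0,0,0.35],[0,0,0,0,0,0,0.6],[0,0,0,0,0,0,0.8],[0,0,0,0,0,0,0.8],[0,0,0,0,0,0,0.8],[0,0,0,0,0,0,0.8],[0,0,0,0,0,0,0.8]],
])

```text
time_s: 15.15
tool_pos: [0.4328, -0.3002, 0.0105]
tool_rot: [-89.9, -0.2, -88.0]
force: [-0.3, -1.4, -0.2]
grip_width: 0.0667
```

```bash
python3 - <<'E'
from h import *
go([.430,-.300,.15],-88)
E
```

```text
t 15.15 pos [ 0.4328 -0.3002  0.0105] rot [-89.9  -0.2 -88. ] F [-0.3 -1.4 -0.2] w 0.0667
turn [-0.002   0.0004  0.0028] shift(after turn) [-0.0003 -0.1395 -0.0028] shift(now) [ 1.000e-04 -1.396e-01 -2.500e-03]
```

Request:
play_rows([
  [[0,0,0,0,-0.01,0,0.8],[0,0,0,0,-0.02,0,0.8],[0,0,0,0,-0.025,0,0.8],[0,0,0,0,-0.03,0,0.8],[0,0,0,0,-0.03,0,0.8],[0,0,0,0,-0.02,0,0.8],[0,0,0,0,0,0,0.8],[0,0,0,0,0,0,0.8]],
])

```text
time_s: 15.95
tool_pos: [0.4324, -0.2994, 0.1545]
tool_rot: [-89.8, -0.2, -87.9]
force: [-0.1, 0.2, 0.1]
grip_width: 0.0698
```

```bash
python3 - <<'E'
from h import *
go([.430,-.300,.15],-88)
s,sd=vision.read_camera("scene"); t,td=vision.read_camera("top"); w,_=vision.read_camera("wrist")
C=np.zeros((460,800,3),np.uint8); A=cv2.resize(s[150:330,60:270,::-1],(536,460)); C[:,:536]=A; B=cv2.resize(w[...,::-1],(264,198)); C[:198,536:]=B
cv2.imwrite("pics/c7.png",C)
u=np.array([np.cos(np.radians(8.9)),np.sin(np.radians(8.9))])
X=cloud("top",td); a=X[...,:2]@u; m=(a>.5)&(a<.626)&(X[...,1]>-.25)&(X[...,1]<-.03)&(X[...,2]>.060)&(X[...,2]<.078); print("plate now",np.median(a[m]).round(4),"was .5259")
for n,D,D0 in(("scene",sd,np.load("scene.npz")["d"]),("top",td,np.load("top.npz")["d"])):
    X=cloud(n,D);X0=cloud(n,D0)
    for nm,c in dict(tip=(.463,.27),dish=(.69,-.335),rack=(.69,.327)).items():
        f=lambda X:X[(abs(X[...,0]-c[0])<.09)&(abs(X[...,1]-c[1])<.07)&(X[...,2]>.02)].mean(0).round(3)
        print(n,nm,f(X0),f(X))
E
```

```text
t 15.95 pos [ 0.4324 -0.2994  0.1545] rot [-89.8  -0.2 -87.9] F [-0.1  0.2  0.1] w 0.0698
turn [-0.0032  0.0011  0.0035] shift(after turn) [ 0.0005  0.0045 -0.0024] shift(now) [ 0.0005  0.0045 -0.0025]
plate now 0.5259 was .5259
scene tip [0.457 0.278 0.056] [0.458 0.278 0.056]
scene dish [ 0.7   -0.339  0.061] [ 0.7   -0.339  0.061]
scene rack [0.685 0.345 0.077] [0.686 0.345 0.077]
top tip [0.446 0.28  0.062] [0.446 0.281 0.062]
top dish [ 0.688 -0.335  0.062] [ 0.688 -0.335  0.062]
top rack [0.669 0.348 0.084] [0.669 0.348 0.084]
```

View pics/c7.png

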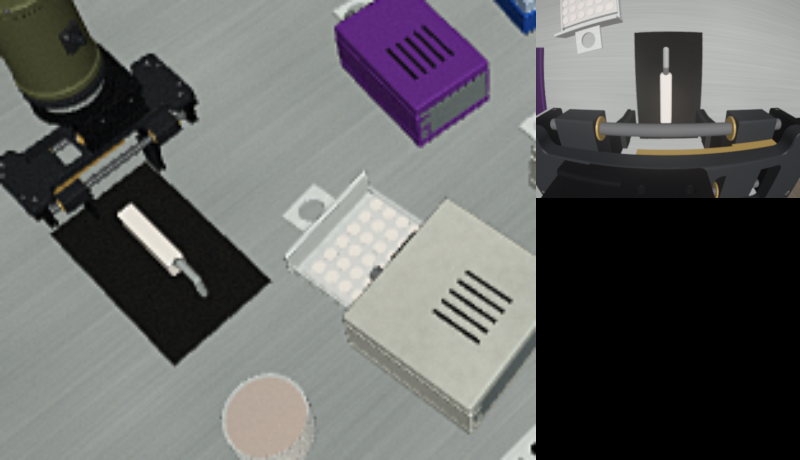

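The hook stands on the mat, let go. The wide tray is out, and the bystanders and the tray haven't moved since. I'm handing in.

```bash
python3 -c "
from cell import env
print(env.sign_off())"
```

```text
the job is handed in; nothing more can be done
None
```

I took the hook from its mat, lowered its prong into the wide tray's hole and pulled the tray out. I then put the hook back upright on the mat and let go. The job was handed in at about 16 s.

**Tray:** Its front plate moved 89 mm in both the top and scene cameras. It started roughly 10 mm open, which I only estimated from the gap to the warmer's front face. During the pull the force rose to about 17 N and the arm stopped moving, so I take it to be at its stop. A reading after I let go of the hook showed it had not moved back.

**Hook:** The last picture shows it standing near the middle of the mat with the open gripper well clear. I saw no clear force when it touched down; the tool just stopped going lower, and the hook did not visibly drop when I let go.

**Other objects:** The tip box, dishes and tube rack measured within 1 mm of where they started. I did not re-measure the narrow tray at the end, but the arm never went near it.

**Mismatch:** While it pulled against the stop, the tool rose about 8 mm and tilted about 1°. By my estimate the prong tip stayed about 10 mm or more below the tab's top, and I corrected the tilt before lifting out.

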